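Check the gap under a housing cover with a taper gauge

TASK

Set the loose cover plate onto the rim of the grey housing so that it sits fully seated and level, and let go of it. Then take the taper gauge by its grip block, lay its blade on the spring-backed anvil plate of the stop block at the front of the housing and slide it in under the cover's front edge until it drags snugly between the plate and the cover, without prying the cover up. Finish holding the gauge in the gripper at that depth, and leave the tape roll and the grease tin where they are.

Things in the scene. Friction and masses are not known exactly. Their poses are not given: they have to be found in the camera images.
- housing: Grey open-topped rectangular housing, fixed. Origin: centre of its underside, on the bench; x points from its slotted front to its back, z up. Walls 116 (x) x 100 (y) mm outside, 8 thick, empty inside (100 x 84 mm); flat rim 60 mm above the origin. Foot plate 10 thick, 130 wide, from x = -100 to 75 mm. A slot 48 mm wide in the middle of the front wall (x = -58 to -50) holds the stop block.
- housing_rim (a point): Centre of the housing's open top at rim height, 60 mm above the housing's origin. With the cover seated its plate's underside lies here and its origin 10 mm below.
- stop_block: Steel block fixed in the housing's front slot, axes as the housing's, 60 (x) x 44 (y) mm, carrying the anvil plate. Origin under its middle, on the housing's centre line at housing x = -70 mm; the anvil's flat top is 44 mm above the origin.
- anvil_top (a point): Middle of the anvil plate's flat top, on the stop block; the plate is 6 mm thick and reaches from housing x = -100 to -40 mm, 44 mm wide. Its height varies: 3.5 to 5.2 mm below the rim (the gap under the seated cover). It is spring-backed: starts to sink at about 0.5 N, then 1.5 N per mm, at most 4.5 mm; rises again by itself.
- cover: Loose plate 120 (x) x 104 (y) x 6 mm, 0.6 to 0.85 kg. Under it two runners along x, 95 long, 6 wide, 10 deep, outer faces at y = +-40 mm, that drop inside the housing walls (2 mm play). Origin: centre, level with the runners' underside; plate from z = 10 to 16 mm. Seated, its x axis is parallel to the housing's (either way round); front edge at housing x = -60 mm.
- cover_handle (a point): Top centre of the black rib handle in the middle of the cover, 46 mm above the cover's origin; the rib is 50 (cover x) x 12 (cover y) mm and stands 30 mm above the plate.
- gauge: Taper gauge lying flat, 0.14 kg. Origin: on its flat underside, under the grip block; x points along the blade to its thin tip. Steel blade 20 mm wide, 8 mm thick at x = 12 mm, tapering evenly on top to 2 mm at the tip (x = 102 mm). Black upright grip block from x = -15 to 11 mm, 14 mm wide (y), top 50 mm above the origin, on a foot 8 mm thick and 20 mm wide.
- gauge_tip (a point): Middle of the blade's thin end, on the underside, 102 mm along x from the gauge's origin.
- tape_roll: Black roll of tape lying flat, 68 mm across, 19 mm high; bystander.
- grease_tin: Round grease tin, 67 mm across, 58 mm high; bystander.
Things that resemble listed ones, but are neither listed nor needed, are in the scene too. What is shaped like the gauge but brown is not meant.

How it is judged:
On the way, in this order (a step that is already met when the one before it is completed fails the run):
1. the cover sits seated and level on the housing's rim, released (x of cover in the frame of housing between -0.006 and 0.006 m and y of cover in the frame of housing between -0.006 and 0.006 m and z of cover in the frame of housing between 0.0475 and 0.0525 m and angle between cover's own z axis and vertical below 0.014 rad and angle between the x axis of cover and the x axis of housing, either way round below 0.1 rad and contact force between the fingers and cover below 0.2 N), for 0.3 s.
2. the held gauge is slid in and drags between stop block's anvil and cover (contact force between gauge and cover above 0.5 N and contact force between gauge and stop_block above 0.5 N and x of gauge_tip in the frame of housing above -0.05 m and y of gauge_tip in the frame of housing between -0.02 and 0.02 m and angle between the x axis of gauge and the x axis of housing, either way round below 0.15 rad and contact force between the fingers and gauge above 2 N and contact force between the fingers and cover below 0.3 N and linear speed of gauge below 0.01 m/s), for 0.2 s.
At the end, for the whole second after the job is handed in: Cover seated (6 mm sideways, 2.5 mm in height, 0.1 rad in yaw) and level within 0.014 rad, untouched by the fingers. Gauge gripped (>2 N), at rest, in line (0.15 rad), tip >=10 mm under the cover edge, within 20 mm of the centre line, pressing >0.5 N on cover and stop block (all of step 2 and x of cover in the frame of housing between -0.006 and 0.006 m and y of cover in the frame of housing between -0.006 and 0.006 m and z of cover in the frame of housing between 0.0475 and 0.0525 m and angle between cover's own z axis and vertical below 0.014 rad and angle between the x axis of cover and the x axis of housing, either way round below 0.1 rad); the arm keeps its last pose, push and grip.
It fails at once if the tape roll is moved more than 30 mm (distance of tape_roll from where it was at the start of the episode above 0.03 m).
It fails at once if the grease tin is moved more than 30 mm (distance of grease_tin from where it was at the start of the episode above 0.03 m).
It also fails if it takes over 72 s, if anything falls off the work surface, if the arm or the gripper's body presses on something with over 40 N, if the wrist force passes 120 N, or if a joint passes its speed limit or range.

ROBOT

A 6-joint arm with a two-finger parallel gripper is mounted at the origin on a cart in front of the work surface, level with it; the furniture and walls round the work are solid. World frame = base frame: x ahead of the robot, y to its left, z up, the work surface at z = 0. Lengths are in m, angles in rad, forces in N, time in s.
With the tool pointing down it reaches from about 0.35 to 0.775 m from the base axis. Payload 5.5 kg.
Tool frame: the origin (TCP) lies on the mounting face of the last link; the fingertips stand 173 mm ahead of it and the grasp point (between the pads) lies 155 mm ahead of it; z points along the fingers, y is the direction in which the jaws open and shut (so a half turn about z gives the same grasp; the last joint's range is limited). The gripper opens to 85 mm and grips with 20 to 120 N. Pads are 22 mm wide; open, the fingers measure 114 mm over their backs; the gripper's body (76 mm by 85 mm) begins 54 mm behind the grasp point. The pads swing forward as they close: fully open they stand 13 mm farther back than shut.
Start: joints at [1.192, 0.313, 0.046, 1.304, 0, 1.431], TCP at [0.136, 0.559, 0.405] pointing down, gripper open.
Joint ranges: [-2.76, 2.76], [-0.86, 1.69], [-1.03, 1.26], [-2.2, 2.34], [-1.47, 1.5], [-3.14, 3.14]. Speed limits (rad/s): [2.57, 2.57, 3.14, 3.14, 3.14, 3.14].

INTERFACE

Orientations are given as a unit quaternion [x, y, z, w].
In Python, from workcell import telemetry, viewer, close_job, trace, spot_point gives the robot as it stands.
- The arm moves only by the tool send_rows, never from a script. Its argument "commands" is a list of rows, each a list of 2 entries, a list of its own where there are three numbers: the shift along the world's x, y, z in cm, then the turn, a rotation vector about the world's x, y, z in degrees. A call has 1 to 20 rows; each row shifts and turns the commanded pose from where the row before left it; what a row does not reach is not made up. A row lasts 1/8 s, in which the tool goes at most 62.5 mm and 10.7 degrees, less where a joint would pass 70% of its speed; a pose out of reach is approached as far as the arm can. A call is refused whole if a number of a shift passes 6.25 or a number of a turn 10.7, either way. A call with a gripper value outside its range is refused whole. "fingers" is the finger opening in cm, from 0 to 8.54, set as the call begins (left out, the last holds). The fingers move at their own pace and stop on an object; "newtons" is the grip in N (left out, the last holds). Time passes only in rows, so rows that do not move let the fingers close. It gives the time, the measured TCP pose, the force and the opening at its end, in the units of the state.
- telemetry.observe(): the state, without advancing time (a new reading comes with each control period).
- viewer.grab_frame(name): name is "side" or "top" or "wrist"; returns a dict with "pixels" (480x640x3 uint8, red, green, blue), "intrinsics" (3x3 intrinsics, pixels), "R" (3x3) and "t" (3): a world point X has camera coordinates R X + t; the wrist camera has in their place "hand_eye" (4x4, takes a point from camera to tool coordinates, whose origin is the TCP and whose axes are the flange's). Camera axes: x right, y down, z forward; pixel columns grow to the right and rows downward; lengths in m; the calibration is good to about 2 mm. A picture is of the moment at which its call begins: read the wrist's pose just before it. There is no depth.
- close_job(): hands the job in, once; it reports no verdict.
Trained networks look in the newest picture that a camera, given by its name, has taken for a name from the list of things; names that differ only in an ending like _2 or _b are one class to them, and where a whole thing is asked for, a point or a joint stands for the part that bears it (a point fixed in the world has none). Each returns a list of dicts, best first, with "conf" (0 to 1); they miss things now and then, are a little off and sometimes report something else, mostly with a low value. They report only what shows in the picture. A call takes as long as a camera call. They do not tell look-alikes from the thing itself.
- trace(camera, thing): "pixels" (480x640 bool, what is visible of it) and "box" ([left, top, right, bottom] in pixels, round what is visible of it).
- spot_point(camera, thing): "uv" ([column, row] in pixels: a listed point, or the origin of a listed thing).
The state is a dict: "t": time; "joint_pos": joint angles; "qd": joint speeds; "joint_efforts": joint torques, N m; "tcp_pos": TCP position; "eef_rot": TCP orientation; "contact_force": force on the tool from outside, world axes, zero at the start; "moment": the same for the moment, N m; "gripper_width": opening from 0.0 (shut) to 1.0 (fully open).
Only numpy, scipy, OpenCV 4.12 (cv2) and the standard library are available. Lean on these libraries where they do the work, as an engineer would, in place of code of your own. Each camera call takes 0.05 s, during which the arm holds its last target. There are 200 camera calls.

## Working session

There is one attempt and no reset: what is moved stays moved. The work goes in short steps, Python scripts to look and compute and a tool call to move; the robot and the scene stay as the last step left them, time stands still between calls to the robot, and variables do not carry over. Pictures are saved under pics/ and viewed, about 8 in all and at most 12, crops included, and the job is handed in when it is done.

Besides the shell and the picture viewer there is one more tool, called after "Emit:" as name([rows], argument=value, ...), one row to a line, values as JSON. send_rows: Moves the arm, as the interface text tells. Its arguments: {"type":"object","properties":{"commands":{"type":"array","items":{"type":"array"}},"fingers":{"type":"number"},"newtons":{"type":"number"}},"required":["commands"]}

```bash
mkdir -p pics; ls; cat > h.py <<'E'
import numpy as np, cv2, json
from scipy.spatial.transform import Rotation as Ro
from workcell import telemetry, viewer, close_job, trace, spot_point
def cam(f, st=None):
    """camera centre C and Rcw (camera->world)"""
    if 'R' in f:
        R=np.array(f['R']);t=np.array(f['t']);return -R.T@t,R.T
    H=np.array(f['hand_eye']);Rw=Ro.from_quat(st['eef_rot']).as_matrix()
    return Rw@H[:3,3]+np.array(st['tcp_pos']),Rw@H[:3,:3]
def ray(f,uv,z,st=None):
    C,R=cam(f,st);d=R@np.linalg.solve(np.array(f['intrinsics']),[uv[0],uv[1],1.]);return C+d*(z-C[2])/d[2]
def proj(f,X,st=None):
    C,R=cam(f,st);p=np.array(f['intrinsics'])@(R.T@(np.array(X)-C));return p[:2]/p[2]
def save(f,name):cv2.imwrite('pics/'+name,np.ascontiguousarray(np.array(f['pixels'])[:,:,::-1]))
E
python3 - <<'E'
from h import *
st=telemetry.observe();print(st)
for c in ['top','side']:
    f=viewer.grab_frame(c);save(f,c+'0.png');C,R=cam(f);print(c,C.round(3),R[:,2].round(2))
    for n in ['housing','cover','gauge','tape_roll','grease_tin','stop_block']:
        print(n,[(round(d['conf'],2),[int(x) for x in d['box']]) for d in trace(c,n)])
    for n,z in [('housing_rim',.06),('anvil_top',.056),('cover_handle',.046),('gauge_tip',0),('gauge',0),('cover',0),('housing',0)]:
        print(n,[(round(d['conf'],2),np.round(d['uv']),ray(f,d['uv'],z).round(3)) for d in spot_point(c,n)])
E
```

```text
pics
{'t': 0.0, 'joint_pos': array([ 1.19236706e+00,  3.13998331e-01,  4.49776001e-02,  1.30359242e+00,
       -8.47362882e-07,  1.43118986e+00]), 'qd': array([ 0.00078767, -0.00121822,  0.00081305,  0.000693  ,  0.00058668,
       -0.0013075 ]), 'joint_efforts': array([ 6.27080613e-05, -4.80628896e+01,  2.98531079e+01,  1.93609216e-02,
       -1.45004640e-05, -9.46326622e-06]), 'tcp_pos': array([0.13596121, 0.55849233, 0.40380919]), 'eef_rot': array([ 1.19127772e-01,  9.92878517e-01, -8.78216334e-04, -2.32262837e-04]), 'contact_force': array([-0.53877515, -0.5876668 ,  0.53970152]), 'moment': array([-0.03707679,  0.01890929,  0.01533354]), 'gripper_width': 0.9941329734890648}
top [0.435 0.125 1.3  ] [ 0.06  0.   -1.  ]
housing [(0.79, [290, 156, 353, 233])]
cover [(0.59, [407, 241, 456, 291])]
gauge [(0.72, [224, 230, 243, 275]), (0.59, [179, 222, 191, 272])]
tape_roll [(0.78, [318, 270, 350, 299])]
grease_tin [(0.96, [194, 183, 228, 214])]
stop_block [(0.97, [305, 199, 327, 232])]
housing_rim [(0.68, array([326., 188.]), array([0.63 , 0.096, 0.06 ])), (0.66, array([324., 187.]), ar
[... 1028 characters left out ...]
array([285., 206.]), array([0.519, 0.263, 0.056])), (0.55, array([335., 231.]), array([0.569, 0.121, 0.056])), (0.2, array([368., 352.]), array([ 0.421, -0.19 ,  0.056]))]
cover_handle [(0.81, array([366., 336.]), array([ 0.445, -0.155,  0.046]))]
gauge_tip [(0.76, array([223., 196.]), array([0.438, 0.452, 0.   ])), (0.71, array([285., 206.]), array([0.554, 0.324, 0.   ]))]
gauge [(0.84, array([248., 214.]), array([0.456, 0.347, 0.   ])), (0.59, array([258., 181.]), array([0.55 , 0.457, 0.   ])), (0.42, array([367., 351.]), array([ 0.448, -0.16 ,  0.   ]))]
cover [(0.73, array([368., 353.]), array([ 0.448, -0.165,  0.   ]))]
housing [(0.57, array([361., 243.]), array([0.636, 0.101, 0.   ]))]
```

```bash
python3 - <<'E'
import cv2,numpy as np
a=cv2.imread('pics/top0.png');b=cv2.imread('pics/side0.png')
x=cv2.resize(a[145:305,165:480],(788,400),interpolation=cv2.INTER_CUBIC)
cv2.imwrite('pics/c1.png',x)
y=cv2.resize(b[150:400,200:440],(576,600),interpolation=cv2.INTER_CUBIC)
cv2.imwrite('pics/c2.png',y)
E
```

```text
(no output)
```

View pics/c1.png

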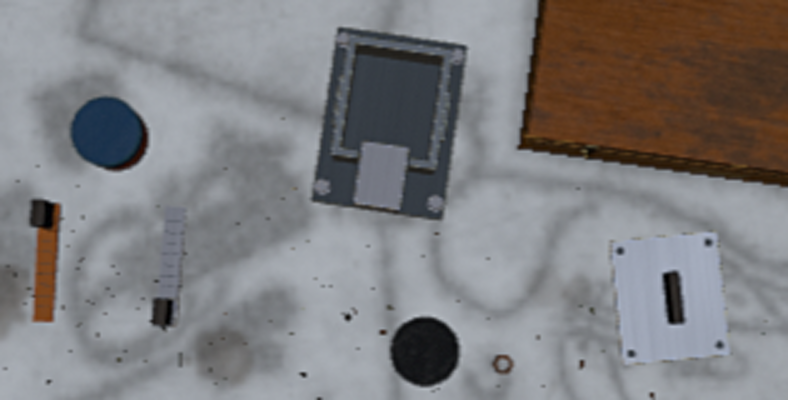

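View pics/c2.png

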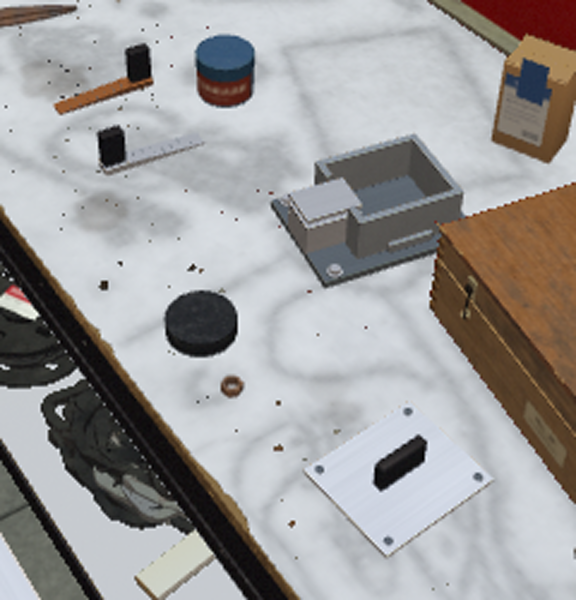

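Top view: housing (322,190), its stop block towards the robot at (315,215); cover (431,264). Two gauges: the steel-grey one (234,252), grip at (232,272), fits the description; the brown one at (185,247) is the decoy. I'll fly over the housing and look with the wrist camera.

Emit:
send_rows([
  [[4,-4,0],[0,0,0]],
  [[4,-4,0],[0,0,0]],
  [[4,-4,0],[0,0,0]],
  [[4,-4,0],[0,0,0]],
  [[4,-4,0],[0,0,0]],
  [[4,-4,0],[0,0,0]],
  [[4,-4,0],[0,0,0]],
  [[4,-4,0],[0,0,0]],
  [[4,-4,0],[0,0,0]],
  [[4,-4,0],[0,0,0]],
  [[3,-4,0],[0,0,0]],
  [[0,0,0],[0,0,0]],
  [[0,0,0],[0,0,0]],
  [[0,0,0],[0,0,0]],
], fingers=8.54)

```text
t: 3.15
tcp_pos: [0.5653, 0.1197, 0.4049]
eef_rot: [0.118, 0.993, 0.0, -0.0]
contact_force: [0.0, -0.3, -0.5]
gripper_width: 0.997
```

```bash
python3 - <<'E'
from h import *
st=telemetry.observe();print(st['t'],st['tcp_pos'],Ro.from_quat(st['eef_rot']).as_matrix().round(3),st['joint_pos'].round(2))
f=viewer.grab_frame('wrist');save(f,'w1.png');C,R=cam(f,st);print(C,R.round(2),f['intrinsics'])
for n in ['housing','stop_block','cover','gauge']: print(n,[(round(d['conf'],2),[int(x) for x in d['box']]) for d in trace('wrist',n)])
for n,z in [('housing_rim',.06),('anvil_top',.056),('housing',0)]:
    print(n,[(round(d['conf'],2),np.round(d['uv']),ray(f,d['uv'],z,st).round(3)) for d in spot_point('wrist',n)])
E
```

```text
3.15 [0.56526242 0.11970711 0.40486018] [[-0.972  0.235 -0.   ]
 [ 0.235  0.972  0.   ]
 [ 0.     0.    -1.   ]] [0.07 0.32 0.05 1.31 0.   0.31]
[0.49289335 0.13825241 0.37318045] [[ 0.24  0.93  0.28]
 [ 0.97 -0.23 -0.07]
 [ 0.    0.29 -0.96]] [[353.80543899   0.         315.25517795]
 [  0.         353.80543899 246.04583058]
 [  0.           0.           1.        ]]
housing [(0.91, [251, 182, 382, 351])]
stop_block [(0.75, [290, 183, 339, 261])]
cover [(0.83, [0, 82, 89, 235])]
gauge [(0.76, [619, 1, 639, 128]), (0.57, [493, 1, 543, 155])]
housing_rim [(0.57, array([318., 296.]), array([0.636, 0.106, 0.06 ]))]
anvil_top [(0.62, array([315., 227.]), array([0.569, 0.12 , 0.056]))]
housing [(0.69, array([320., 276.]), array([0.64 , 0.109, 0.   ]))]
```

View pics/w1.png

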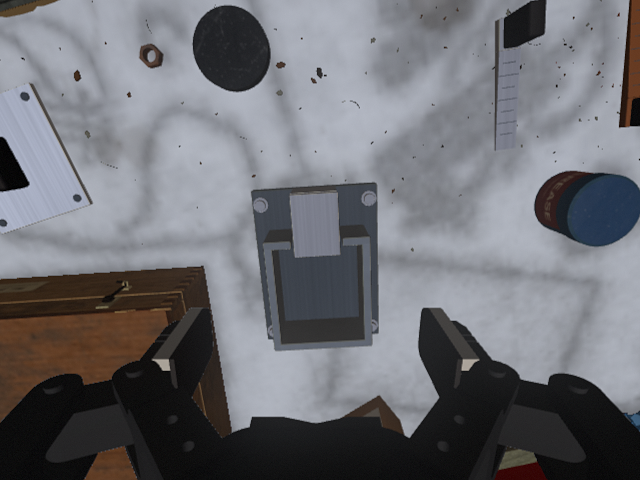

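The picture shows the housing at (315,270), with the stop block on its near side (315,225), the steel gauge at top right (508,80) with its grip at (525,22), and the wooden box to the left of the housing. Next, corners to fix the housing pose, and the cover from the top view.

```bash
python3 - <<'E'
from h import *
st=telemetry.observe()
f=viewer.grab_frame('wrist')
g=cv2.cvtColor(np.array(f['pixels']),cv2.COLOR_RGB2GRAY)
from scipy.optimize import least_squares
def model(p,z): return lambda x,y:[p[0]+np.cos(p[2])*x-np.sin(p[2])*y,p[1]+np.sin(p[2])*x+np.cos(p[2])*y,z]
pts=[((-.1,.065,.01),(377,183)),((-.1,-.065,.01),(251,190)),((-.058,.05,.06),(369,238)),((-.058,-.05,.06),(265,245)),((.058,.05,.06),(372,346)),((.058,-.05,.06),(275,350))]
uv=np.array([q for _,q in pts],np.float32).reshape(-1,1,2)
uv2=cv2.cornerSubPix(g,uv.copy(),(4,4),(-1,-1),(3,50,.01)).reshape(-1,2);print(uv2)
for U in (uv.reshape(-1,2),uv2):
    fun=lambda p:np.concatenate([proj(f,model(p,q[2])(q[0],q[1]),st)-u for (q,_),u in zip(pts,U)])
    r=least_squares(fun,[.63,.105,-.12],loss='soft_l1');print(r.x,np.degrees(r.x[2]),r.fun.round(1))
E
```

```text
[[376.38586 181.33847]
 [251.06523 190.13893]
 [370.0638  235.17632]
 [263.63904 241.73103]
 [372.494   344.4214 ]
 [274.9006  349.75348]]
[ 0.63835187  0.10760441 -0.17884121] -10.246846336510712 [ 0.7  0.1 -0.4  0.7  1.9 -1.3 -2.5 -2.   0.5  0.8 -0.7  2. ]
[ 0.63686154  0.10808783 -0.17355599] -9.94402582331682 [ 0.9 -0.1 -0.9 -0.6  0.7 -0.3 -1.4 -0.   0.5  0.8 -0.2  1.1]
```

Emit:
send_rows([
  [[-3,-5,0],[0,0,5]],
  [[-3,-5,0],[0,0,5]],
  [[-2,-5,0],[0,0,5]],
  [[-2,-5,0],[0,0,4]],
  [[-2,-5,0],[0,0,0]],
  [[0,-2.5,-5],[0,0,0]],
  [[0,0,-4],[0,0,0]],
  [[0,0,0],[0,0,0]],
  [[0,0,0],[0,0,0]],
  [[0,0,0],[0,0,0]],
])

```text
t: 4.85
tcp_pos: [0.4469, -0.1563, 0.3167]
eef_rot: [-0.047, 0.999, -0.001, 0.002]
contact_force: [-0.5, 0.5, 0.5]
gripper_width: 1.001
```

```bash
python3 - <<'E'
from h import *
st=telemetry.observe();print(st['t'],st['tcp_pos'],Ro.from_quat(st['eef_rot']).as_matrix().round(3))
f=viewer.grab_frame('wrist');save(f,'w2.png')
print([(round(d['conf'],2),[int(x) for x in d['box']]) for d in trace('wrist','cover')])
for n,z in [('cover_handle',.046),('cover',0)]:
    print(n,[(round(d['conf'],2),np.round(d['uv']),ray(f,d['uv'],z,st).round(3)) for d in spot_point('wrist',n)])
E
```

```text
4.85 [ 0.44693663 -0.15631262  0.31669665] [[-0.996 -0.094  0.003]
 [-0.094  0.996 -0.002]
 [-0.003 -0.002 -1.   ]]
[(0.98, [251, 153, 385, 306])]
cover_handle [(0.74, array([315., 244.]), array([ 0.445, -0.156,  0.046]))]
cover [(0.73, array([316., 227.]), array([ 0.444, -0.155,  0.   ])), (0.46, array([602., 383.]), array([0.572, 0.131, 0.   ]))]
```

View pics/w2.png

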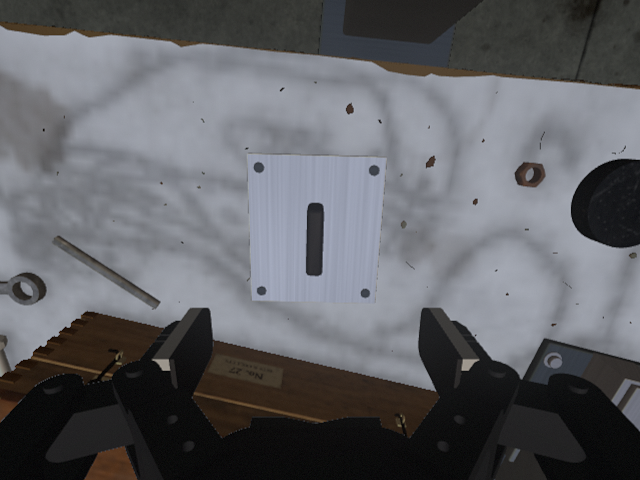

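Cover is centred at about (316,230), with its handle at (315,240) already in line with the jaws. A quick corner fit, then I descend.

```bash
cat >> h.py <<'E'
from scipy.optimize import least_squares
def fit(f,st,pts,p0,refine=4):
    g=cv2.cvtColor(np.array(f['pixels']),cv2.COLOR_RGB2GRAY)
    uv=np.array([q for _,q in pts],np.float32).reshape(-1,1,2)
    if refine: uv=cv2.cornerSubPix(g,uv.copy(),(refine,refine),(-1,-1),(3,50,.01))
    uv=uv.reshape(-1,2)
    def fun(p):
        c,s=np.cos(p[2]),np.sin(p[2])
        return np.concatenate([proj(f,[p[0]+c*q[0]-s*q[1],p[1]+s*q[0]+c*q[1],q[2]],st)-u for (q,_),u in zip(pts,uv)])
    r=least_squares(fun,p0,loss='soft_l1');print(r.x[:2].round(4),np.degrees(r.x[2]).round(2),r.fun.round(1));return r.x
E
python3 - <<'E'
from h import *
st=telemetry.observe();f=viewer.grab_frame('wrist')
a,b=.06,.052
P=[((-a,-b,.016),(247,154)),((-a,b,.016),(386,157)),((a,b,.016),(378,303)),((a,-b,.016),(252,300))]
fit(f,st,P,[.445,-.156,.09],0);fit(f,st,P,[.445,-.156,.09])
R=Ro.from_quat(st['eef_rot']).as_matrix();print('tool yaw',np.degrees(np.arctan2(-R[1,0],-R[0,0])))
E
```

```text
[ 0.4443 -0.155 ] 4.48 [-0.8 -0.5  1.9 -1.3 -0.9  1.   0.4  2.3]
[ 0.4449 -0.156 ] 3.87 [-1.4 -0.4  2.  -1.1  0.2  5.2 -0.3  0.8]
tool yaw 5.352004798449173
```

Emit:
send_rows([
  [[-0.2,0.1,-3],[0,0,0]],
  [[0,0,-3],[0,0,0]],
  [[0,0,-3],[0,0,0]],
  [[0,0,-2],[0,0,0]],
  [[0,0,-1.2],[0,0,0]],
  [[0,0,0],[0,0,0]],
  [[0,0,0],[0,0,0]],
])

```text
t: 5.98
tcp_pos: [0.4445, -0.1555, 0.1935]
eef_rot: [-0.046, 0.999, -0.0, 0.001]
contact_force: [-0.1, -0.6, 0.3]
gripper_width: 0.999
```

Emit:
send_rows([
  [[0,0,0],[0,0,0]],
  [[0,0,0],[0,0,0]],
  [[0,0,0],[0,0,0]],
  [[0,0,0],[0,0,0]],
  [[0,0,0],[0,0,0]],
  [[0,0,0],[0,0,0]],
  [[0,0,0],[0,0,0]],
  [[0,0,0],[0,0,0]],
], fingers=0, newtons=60)

```text
t: 6.98
tcp_pos: [0.4443, -0.1556, 0.1931]
eef_rot: [-0.046, 0.999, -0.0, 0.0]
contact_force: [0.2, -2.2, 6.0]
gripper_width: 0.129
```

Emit:
send_rows([
  [[0,0,1],[0,0,0]],
  [[0,0,3],[0,0,0]],
  [[0,0,4],[0,0,0]],
  [[0,0,4],[0,0,0]],
  [[0,0,3],[0,0,0]],
  [[0,0,0],[0,0,0]],
  [[0,0,0],[0,0,0]],
])

```text
t: 7.85
tcp_pos: [0.4432, -0.1547, 0.3408]
eef_rot: [-0.047, 0.999, 0.001, -0.002]
contact_force: [-1.1, 0.6, -8.5]
gripper_width: 0.129
```

Emit:
send_rows([
  [[0,2,0],[0,0,0]],
  [[0,4,0],[0,0,-2]],
  [[0,4,0],[0,0,-2]],
  [[0,4,0],[0,0,-3]],
  [[0,4,0],[0,0,-3]],
  [[0,4,0],[0,0,-3]],
  [[1,3,0],[0,0,-2]],
  [[3,1.4,0],[0,0,0]],
  [[4,0,0],[0,0,0]],
  [[4,0,0],[0,0,0]],
  [[4,0,0],[0,0,0]],
  [[3.2,0,0],[0,0,0]],
  [[0,0,-4],[0,0,0]],
  [[0,0,-3],[0,0,0]],
  [[0,0,0],[0,0,0]],
  [[0,0,0],[0,0,0]],
  [[0,0,0],[0,0,0]],
])

```text
t: 9.98
tcp_pos: [0.6367, 0.1088, 0.2743]
eef_rot: [0.084, 0.996, 0.0, 0.001]
contact_force: [-0.4, 0.0, -6.7]
gripper_width: 0.128
```

```bash
python3 - <<'E'
from h import *
st=telemetry.observe();print(st['t'],st['tcp_pos'],Ro.from_quat(st['eef_rot']).as_matrix().round(3),st['gripper_width'],st['contact_force'],st['moment'])
f=viewer.grab_frame('wrist');save(f,'w3.png')
R=Ro.from_quat(st['eef_rot']).as_matrix();print('tool yaw',np.degrees(np.arctan2(-R[1,0],-R[0,0])))
E
```

```text
9.975 [0.63665259 0.10876424 0.27429171] [[-0.986  0.168  0.003]
 [ 0.168  0.986  0.   ]
 [-0.003  0.001 -1.   ]] 0.12775038455027612 [-0.37154521  0.02188025 -6.65691556] [ 0.03886178  0.01759321 -0.00684147]
tool yaw -9.679438160169228
```

View pics/w3.png

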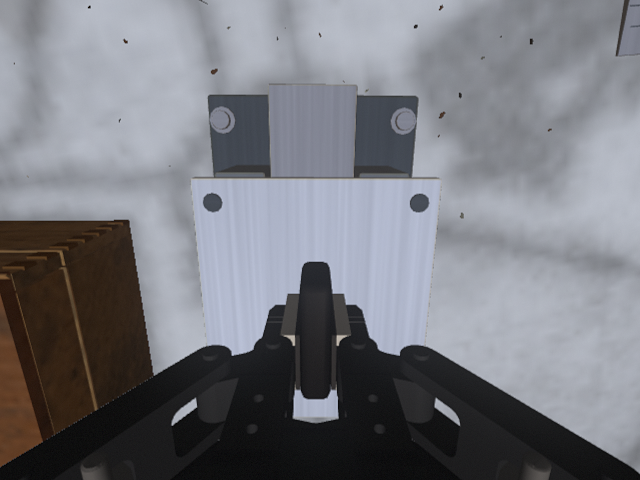

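Cover held square over the housing: front edge (191–440,178), foot corners (209,96) and (418,96), anvil edge (270–357,85). I'll work out the offset.

```bash
python3 - <<'E'
from h import *
st=telemetry.observe();f=viewer.grab_frame('wrist')
P=[((-.1,-.065,.01),(209,96)),((-.1,.065,.01),(418,96)),((-.1,-.022,.0555),(269.5,85)),((-.1,.022,.0555),(357,84))]
h=fit(f,st,P,[.637,.108,-.17],0);h=fit(f,st,P,[.637,.108,-.17],3)
z=.0972
C=[((-.06,-.052,z),(191,178)),((-.06,.052,z),(440,178)),((-.025,-.006,z+.03),(303,264)),((-.025,.006,z+.03),(330,264))]
c=fit(f,st,C[:2],[.637,.108,-.17],0);
for p in C: print(p[1],proj(f,[h[0]+np.cos(h[2])*p[0][0]-np.sin(h[2])*p[0][1],h[1]+np.sin(h[2])*p[0][0]+np.cos(h[2])*p[0][1],p[0][2]],st))
print(c-h)
E
```

```text
[0.6382 0.109 ] -9.62 [-2.4 -0.3  2.4 -0.7 -1.6  0.1  1.6  1. ]
[0.6379 0.1078] -10.04 [-1.6 -1.2  2.2 -0.8 -1.1  1.3  1.   0.6]
[0.6383 0.1099] -9.72 [-3.6  0.1  3.7  0.1]
(191, 178) [182.98919292 177.06649615]
(440, 178) [439.38190882 178.49060827]
(303, 264) [293.38932981 287.2499445 ]
(330, 264) [327.30402785 287.40360162]
[0.00047881 0.00202273 0.00548076]
```

Emit:
send_rows([
  [[0,-0.1,-0.7],[0,0,0]],
  [[0,0,-0.7],[0,0,0]],
  [[0,0,-0.5],[0,0,0]],
  [[0,0,-0.3],[0,0,0]],
  [[0,0,-0.2],[0,0,0]],
  [[0,0,-0.2],[0,0,0]],
  [[0,0,0],[0,0,0]],
  [[0,0,0],[0,0,0]],
])

```text
t: 11.08
tcp_pos: [0.6361, 0.1077, 0.2469]
eef_rot: [0.084, 0.996, 0.0, 0.0]
contact_force: [-0.3, 0.4, -7.0]
gripper_width: 0.126
```

Runners are already 6 mm inside with no extra force; lowering on.

Emit:
send_rows([
  [[0,0,-0.1],[0,0,0]],
  [[0,0,-0.1],[0,0,0]],
  [[0,0,-0.1],[0,0,0]],
  [[0,0,-0.1],[0,0,0]],
  [[0,0,0],[0,0,0]],
  [[0,0,0],[0,0,0]],
])

```text
t: 11.82
tcp_pos: [0.6361, 0.1077, 0.2433]
eef_rot: [0.084, 0.996, 0.0, 0.0]
contact_force: [-1.7, 0.2, -1.8]
gripper_width: 0.129
```

Emit:
send_rows([
  [[0,0,-0.05],[0,0,0]],
  [[0,0,0],[0,0,0]],
  [[0,0,0],[0,0,0]],
])

```text
t: 12.2
tcp_pos: [0.636, 0.1077, 0.2432]
eef_rot: [0.084, 0.996, 0.0, 0.0]
contact_force: [-3.4, -0.8, 5.8]
gripper_width: 0.13
```

Emit:
send_rows([
  [[0,0,0],[0,0,0]],
  [[0,0,0],[0,0,0]],
  [[0,0,0],[0,0,0]],
  [[0,0,0],[0,0,0]],
  [[0,0,0],[0,0,0]],
  [[0,0,0],[0,0,0]],
], fingers=8.54)

```text
t: 12.95
tcp_pos: [0.636, 0.1077, 0.2422]
eef_rot: [0.084, 0.996, 0.0, -0.0]
contact_force: [0.1, -0.8, -0.1]
gripper_width: 0.997
```

Emit:
send_rows([
  [[0,0,2],[0,0,0]],
  [[0,0,4],[0,0,0]],
  [[0,0,4],[0,0,0]],
  [[-2,0,3],[0,0,0]],
  [[-4,0,0],[0,0,0]],
  [[0,0,0],[0,0,0]],
  [[0,0,0],[0,0,0]],
  [[0,0,0],[0,0,0]],
])

```text
t: 13.95
tcp_pos: [0.5769, 0.1076, 0.3721]
eef_rot: [0.084, 0.996, 0.0, 0.0]
contact_force: [0.3, -0.7, -1.3]
gripper_width: 0.997
```

```bash
python3 - <<'E'
from h import *
st=telemetry.observe();print(st['t'],st['tcp_pos'],st['contact_force'])
f=viewer.grab_frame('wrist');save(f,'w4.png')
g=viewer.grab_frame('side');save(g,'s4.png')
a=cv2.imread('pics/w4.png');b=cv2.imread('pics/s4.png')[195:285,300:420]
b=cv2.resize(b,(480,360),interpolation=cv2.INTER_CUBIC)
o=np.zeros((600,800,3),np.uint8);o[:330,:440]=a[60:390,100:540];o[:360,440:800]=b[:,60:420];cv2.imwrite('pics/m4.png',o[:360])
E
```

```text
13.95 [0.57694941 0.10762124 0.37207848] [ 0.2663491  -0.69317901 -1.27460568]
```

View pics/m4.png

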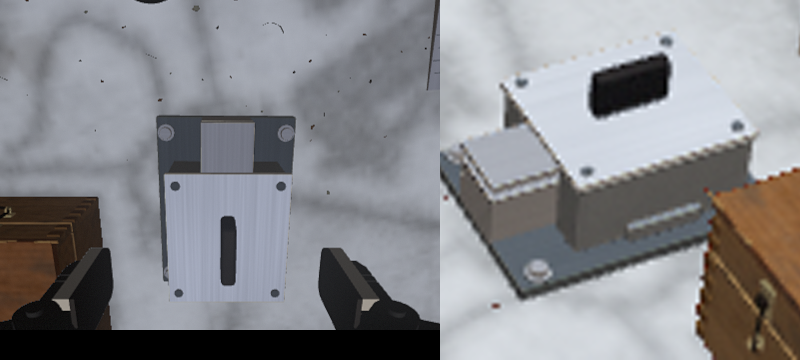

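Cover sits flush on the rim, corners at (165,175), (294,172), (283,300) and (170,302) in the mosaic. The side view shows no gap. Now over to the steel gauge.

Emit:
send_rows([
  [[-2,3,0],[0,0,0]],
  [[-2,4,0],[0,0,2]],
  [[-2,4,0],[0,0,2]],
  [[-2,4,0],[0,0,2]],
  [[-2,4,-2],[0,0,0]],
  [[-2,2.5,-2],[0,0,0]],
  [[-1.7,0,-2],[0,0,0]],
  [[0,0,0],[0,0,0]],
  [[0,0,0],[0,0,0]],
  [[0,0,0],[0,0,0]],
])

```text
t: 15.3
tcp_pos: [0.4404, 0.3226, 0.3133]
eef_rot: [0.033, 0.999, 0.001, 0.001]
contact_force: [-0.4, 0.3, 0.0]
gripper_width: 1.0
```

```bash
python3 - <<'E'
from h import *
st=telemetry.observe();print(st['t'],st['tcp_pos'])
R=Ro.from_quat(st['eef_rot']).as_matrix();print('tool yaw',np.degrees(np.arctan2(-R[1,0],-R[0,0])))
f=viewer.grab_frame('wrist');save(f,'w5.png')
print([(round(d['conf'],2),[int(x) for x in d['box']]) for d in trace('wrist','gauge')])
for n,z in [('gauge_tip',0),('gauge',0)]:
    print(n,[(round(d['conf'],2),np.round(d['uv']),ray(f,d['uv'],z,st).round(3)) for d in spot_point('wrist',n)])
E
```

```text
15.3 [0.44037029 0.32260807 0.31326613]
tool yaw -3.7491404394491967
[(0.94, [311, 221, 336, 348]), (0.59, [450, 220, 494, 358])]
gauge_tip [(0.77, array([473., 218.]), array([0.438, 0.453, 0.   ]))]
gauge [(0.87, array([323., 239.]), array([0.447, 0.33 , 0.   ])), (0.69, array([461., 333.]), array([0.543, 0.449, 0.   ]))]
```

View pics/w5.png

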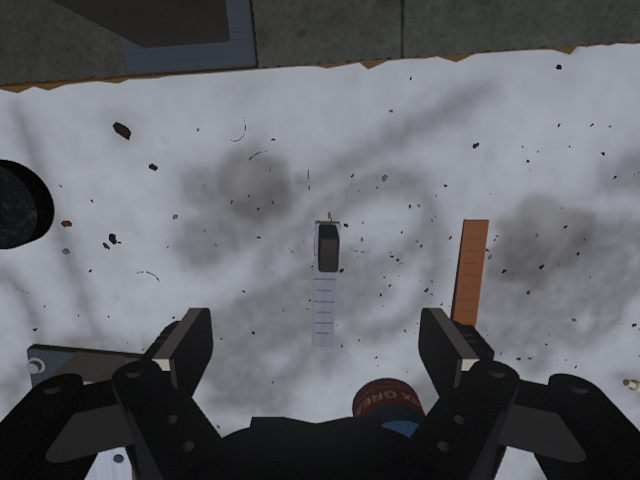

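Steel gauge confirmed: tip (324,346), foot rear edge (315–340,221), black grip (329,247). The brown one at (472,280) stays out. Corner fit next.

```bash
python3 - <<'E'
from h import *
st=telemetry.observe();f=viewer.grab_frame('wrist')
P=[((.102,-.01,.002),(312,346.5)),((.102,.01,.002),(336,346.5)),((-.015,-.01,.008),(315,222)),((-.015,.01,.008),(340,222))]
p=fit(f,st,P,[.44,.325,-.06],0);p2=fit(f,st,P,[.44,.325,-.06],3)
for q in [(-.015,-.007,.05),(-.015,.007,.05),(.011,.007,.05),(.011,-.007,.05),(.011,0,.008),(.102,0,.002)]:
    c,s=np.cos(p[2]),np.sin(p[2]);print(q,proj(f,[p[0]+c*q[0]-s*q[1],p[1]+s*q[0]+c*q[1],q[2]],st).round())
a=cv2.imread('pics/w5.png')[205:360,270:390];cv2.imwrite('pics/c5.png',cv2.resize(a,None,fx=3.8,fy=3.8,interpolation=cv2.INTER_CUBIC))
E
```

```text
[0.4446 0.3331] -4.59 [ 1.   0.1 -0.9  0.3 -0.2 -0.3  0.1  0. ]
[0.4451 0.3329] -4.56 [ 1.9 -0.6 -0.9  0.8 -0.2 -0.9 -0.   0.6]
(-0.015, -0.007, 0.05) [319. 236.]
(-0.015, 0.007, 0.05) [340. 236.]
(0.011, 0.007, 0.05) [339. 272.]
(0.011, -0.007, 0.05) [319. 272.]
(0.011, 0, 0.008) [327. 253.]
(0.102, 0, 0.002) [324. 347.]
```

View pics/c5.png

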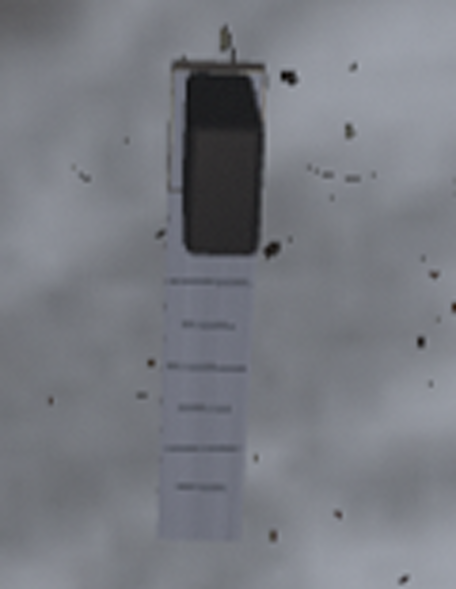

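Fit agrees with the crop (block top front edge at row 272 both ways). Gauge origin (0.4446, 0.333), yaw −4.6°. Descending.

Emit:
send_rows([
  [[0.2,1.05,-2],[0,0,-0.9]],
  [[0,0,-3],[0,0,0]],
  [[0,0,-3],[0,0,0]],
  [[0,0,-3],[0,0,0]],
  [[0,0,-1.6],[0,0,0]],
  [[0,0,0],[0,0,0]],
  [[0,0,0],[0,0,0]],
])

```text
t: 16.42
tcp_pos: [0.4416, 0.3335, 0.1873]
eef_rot: [0.04, 0.999, 0.0, 0.001]
contact_force: [0.7, 0.2, -0.2]
gripper_width: 1.001
```

Emit:
send_rows([
  [[0,0,0],[0,0,0]],
  [[0,0,0],[0,0,0]],
  [[0,0,0],[0,0,0]],
  [[0,0,0],[0,0,0]],
  [[0,0,0],[0,0,0]],
  [[0,0,0],[0,0,0]],
  [[0,0,0],[0,0,0]],
  [[0,0,0],[0,0,0]],
], fingers=0, newtons=80)

```text
t: 17.42
tcp_pos: [0.4411, 0.3332, 0.1865]
eef_rot: [0.04, 0.999, 0.0, 0.0]
contact_force: [-1.1, -0.4, 4.8]
gripper_width: 0.157
```

Emit:
send_rows([
  [[0,0,1],[0,0,0]],
  [[0,0,3],[0,0,0]],
  [[0,0,4],[0,0,0]],
  [[0,0,4],[0,0,0]],
  [[0,-2,0],[0,0,-1]],
  [[0,-4,0],[0,0,-1]],
  [[0,-4,0],[0,0,-1]],
  [[0,-4,0],[0,0,-1]],
  [[1.4,-4,0],[0,0,-1.2]],
  [[1,-1.5,-2],[0,0,0]],
  [[0,0,-2],[0,0,0]],
  [[0,0,0],[0,0,0]],
  [[0,0,0],[0,0,0]],
  [[0,0,0],[0,0,0]],
])

```text
t: 19.18
tcp_pos: [0.4652, 0.1384, 0.2669]
eef_rot: [0.085, 0.996, 0.0, 0.001]
contact_force: [0.0, 0.2, -1.7]
gripper_width: 0.158
```

```bash
python3 - <<'E'
from h import *
st=telemetry.observe();print(st['t'],st['tcp_pos'],st['contact_force'],st['gripper_width'])
R=Ro.from_quat(st['eef_rot']).as_matrix();print('tool yaw',np.degrees(np.arctan2(-R[1,0],-R[0,0])),R[:,2])
f=viewer.grab_frame('wrist');save(f,'w6.png')
for n in ['gauge_tip','anvil_top','housing_rim']:
    print(n,[(round(d['conf'],2),np.round(d['uv'])) for d in spot_point('wrist',n)])
a=cv2.imread('pics/w6.png')[150:480,180:460];cv2.imwrite('pics/c6.png',cv2.resize(a,None,fx=1.8,fy=1.8,interpolation=cv2.INTER_CUBIC))
E
```

```text
19.175 [0.46516121 0.13842109 0.26689786] [ 0.04293115  0.17317396 -1.65453887] 0.158083628552048
tool yaw -9.756358563776887 [ 1.10296485e-03  1.81373682e-04 -9.99999375e-01]
gauge_tip []
anvil_top []
housing_rim []
```

View pics/c6.png

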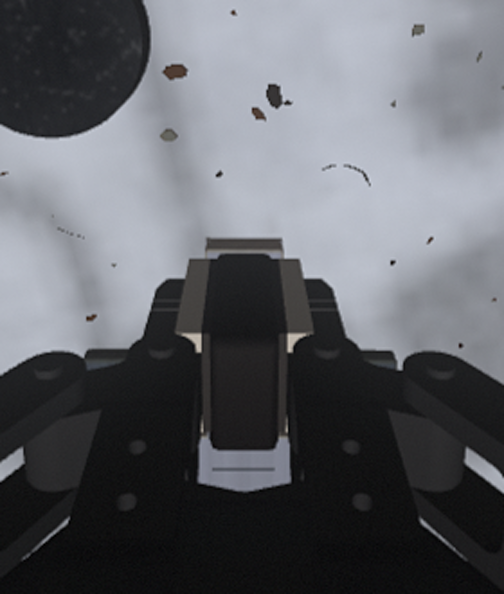

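The grip is square in the jaws (crop centre, 245,350) and the blade is hidden behind the gripper. The tip has to be checked from the fixed cameras.

```bash
python3 - <<'E'
from h import *
st=telemetry.observe();T=st['tcp_pos'];u=np.array([np.cos(np.radians(-9.8)),np.sin(np.radians(-9.8))])
o=T[:2]+.003*u;tip=o+.102*u;z=T[2]-.1865
H=np.array([.638,.1085]);d=tip-H;print('tip in housing',d@u,d@[-u[1],u[0]],'z',z)
out=[]
for c in ['top','side']:
    f=viewer.grab_frame(c);save(f,c+'6.png')
    print(c,'expected',proj(f,[*tip,z]).round(1),[(round(d['conf'],2),np.round(d['uv'],1),ray(f,d['uv'],z).round(4)) for d in spot_point(c,'gauge_tip')])
    a=cv2.imread('pics/'+c+'6.png');a=a[150:270,240:400] if c=='top' else a[180:300,240:400]
    out.append(cv2.resize(a,(400,300),interpolation=cv2.INTER_CUBIC))
    for n,q in [('anvil front',(-.1,-.022,.056)),('af',(-.1,.022,.056)),('cov',(-.06,-.052,.066)),('cov',(-.06,.052,.066)),('cov',(.06,-.052,.066)),('cov',(.06,.052,.066))]:
        w=H+q[0]*u+q[1]*np.array([-u[1],u[0]]);p=proj(f,[*w,q[2]]);o0=(240,150) if c=='top' else (240,180)
        cv2.circle(out[-1],(int((p[0]-o0[0])*2.5+1),int((p[1]-o0[1])*2.5+1)),2,(0,0,255),-1)
cv2.imwrite('pics/m6.png',np.hstack(out))
E
```

```text
tip in housing -0.07045778806983463 8.064170835832469e-05 z 0.08020319232890483
top expected [316.4 213. ] [(0.95, array([181.2, 272.6]), array([0.439 , 0.4361, 0.0802])), (0.62, array([320. , 211.5]), array([0.5719, 0.1122, 0.0802]))]
side expected [335.5 223.5] [(0.92, array([223.8, 194.5]), array([0.4009, 0.3598, 0.0802])), (0.88, array([341.8, 222.8]), array([0.5825, 0.1145, 0.0802]))]
```

View pics/m6.png

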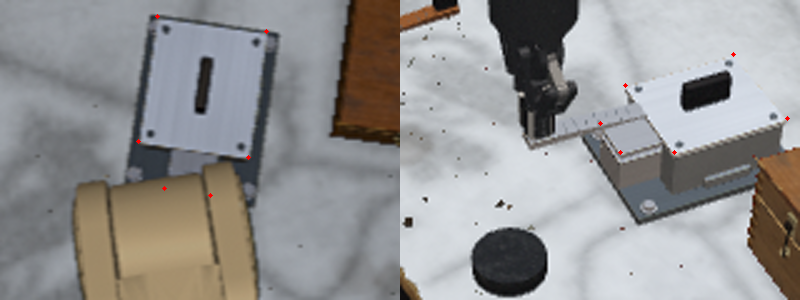

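Overlay matches the housing and cover within a few mm. The tip is about 10 mm short of the cover edge and on the centre line. Lower near the anvil.

Emit:
send_rows([
  [[0,0,-0.8],[0,0,0]],
  [[0,0,-0.7],[0,0,0]],
  [[0,0,-0.5],[0,0,0]],
  [[0,0,0],[0,0,0]],
  [[0,0,0],[0,0,0]],
  [[0,0,0],[0,0,0]],
])

```text
t: 20.32
tcp_pos: [0.4652, 0.1382, 0.2465]
eef_rot: [0.085, 0.996, 0.0, 0.0]
contact_force: [-1.1, 0.2, -1.0]
gripper_width: 0.148
```

```bash
cat > m.py <<'E'
from h import *
F=[];M=[];P=[]
for i in range(8):
    s=telemetry.observe();F.append(s['contact_force']);M.append(s['moment']);P.append(s['tcp_pos']);viewer.grab_frame('side')
print(round(s['t'],2),'F',np.mean(F,0).round(2),'sd',np.std(F,0).round(2),'M',np.mean(M,0).round(3),'P',np.mean(P,0).round(4),s['gripper_width'].round(3))
E
python3 m.py
```

```text
Traceback (most recent call last):
  File "m.py", line 5, in <module>
    print(round(s['t'],2),'F',np.mean(F,0).round(2),'sd',np.std(F,0).round(2),'M',np.mean(M,0).round(3),'P',np.mean(P,0).round(4),s['gripper_width'].round(3))
                                                                                                                                  ^^^^^^^^^^^^^^^^^^^^^^^^
AttributeError: 'float' object has no attribute 'round'
```

```bash
sed -i "s/s\['gripper_width'\].round(3)/round(s['gripper_width'],3)/" m.py; python3 m.py
```

```text
21.07 F [ 0.03 -0.19 -1.3 ] sd [0.37 0.3  0.58] M [0.008 0.026 0.013] P [0.465  0.1382 0.2462] 0.154
```

Emit:
send_rows([
  [[0,0,-0.15],[0,0,0]],
  [[0,0,-0.15],[0,0,0]],
  [[0,0,0],[0,0,0]],
  [[0,0,0],[0,0,0]],
  [[0,0,0],[0,0,0]],
])

```text
t: 21.75
tcp_pos: [0.4651, 0.1382, 0.2432]
eef_rot: [0.085, 0.996, 0.0, 0.0]
contact_force: [0.7, 0.1, -1.5]
gripper_width: 0.15
```

```bash
python3 m.py
```

```text
22.1 F [-0.19  0.12 -1.39] sd [0.45 0.29 0.5 ] M [ 0.019  0.026 -0.008] P [0.465  0.1382 0.2433] 0.153
```

Emit:
send_rows([
  [[0,0,-0.1],[0,0,0]],
  [[0,0,0],[0,0,0]],
  [[0,0,0],[0,0,0]],
])

```text
t: 22.52
tcp_pos: [0.465, 0.1382, 0.2422]
eef_rot: [0.085, 0.996, 0.0, -0.0]
contact_force: [-0.3, 0.4, -1.0]
gripper_width: 0.152
```

```bash
python3 m.py
```

```text
22.88 F [-0.21 -0.21 -1.21] sd [0.43 0.5  0.47] M [0.003 0.048 0.01 ] P [0.465  0.1382 0.2422] 0.151
```

Emit:
send_rows([
  [[0,0,-0.1],[0,0,0]],
  [[0,0,0],[0,0,0]],
  [[0,0,0],[0,0,0]],
])

```text
t: 23.3
tcp_pos: [0.4651, 0.1382, 0.2413]
eef_rot: [0.085, 0.996, 0.0, 0.0]
contact_force: [-1.0, 0.3, -0.3]
gripper_width: 0.156
```

```bash
python3 m.py
```

```text
23.65 F [-0.19 -0.21 -0.31] sd [0.56 0.44 0.33] M [-0.001 -0.023 -0.005] P [0.4651 0.1382 0.2413] 0.152
```

Contact with the anvil found (about 1 N). Pressing 0.4 mm more, then sliding in 4.5 cm along the housing axis.

Emit:
send_rows([
  [[0,0,-0.04],[0,0,0]],
  [[0,0,0],[0,0,0]],
  [[0.49,-0.085,0],[0,0,0]],
  [[0.49,-0.085,0],[0,0,0]],
  [[0.49,-0.085,0],[0,0,0]],
  [[0,0,0],[0,0,0]],
  [[0,0,0],[0,0,0]],
])

```text
t: 24.58
tcp_pos: [0.4802, 0.1356, 0.241]
eef_rot: [0.085, 0.996, 0.0, 0.001]
contact_force: [1.5, -0.2, 0.1]
gripper_width: 0.152
```

```bash
python3 m.py
```

```text
24.93 F [ 0.89 -0.59 -0.19] sd [0.44 0.44 0.3 ] M [-0.052 -0.239  0.   ] P [0.4799 0.1356 0.2409] 0.151
```

Emit:
send_rows([
  [[0.49,-0.085,0],[0,0,0]],
  [[0.49,-0.085,0],[0,0,0]],
  [[0.49,-0.085,0],[0,0,0]],
  [[0.49,-0.085,0],[0,0,0]],
  [[0,0,0],[0,0,0]],
  [[0,0,0],[0,0,0]],
])

```text
t: 25.72
tcp_pos: [0.4998, 0.1322, 0.2409]
eef_rot: [0.085, 0.996, 0.0, 0.001]
contact_force: [-0.2, 0.1, 0.5]
gripper_width: 0.151
```

```bash
python3 m.py
```

```text
26.07 F [ 0.99 -0.18  0.31] sd [0.74 0.46 0.44] M [-0.04  -0.237 -0.013] P [0.4995 0.1322 0.2409] 0.155
```

Emit:
send_rows([
  [[0.49,-0.085,0],[0,0,0]],
  [[0.49,-0.085,0],[0,0,0]],
  [[0,0,0],[0,0,0]],
  [[0,0,0],[0,0,0]],
])

```text
t: 26.62
tcp_pos: [0.5096, 0.1305, 0.2409]
eef_rot: [0.085, 0.996, 0.0, 0.0]
contact_force: [1.3, 0.1, -0.5]
gripper_width: 0.156
```

```bash
python3 m.py
```

```text
26.98 F [0.75 0.12 0.17] sd [0.59 0.45 0.65] M [-0.047 -0.256 -0.016] P [0.5093 0.1305 0.2409] 0.156
```

Emit:
send_rows([
  [[0.3,-0.05,0],[0,0,0]],
  [[0,0,0],[0,0,0]],
  [[0,0,0],[0,0,0]],
])

```text
t: 27.4
tcp_pos: [0.512, 0.1301, 0.2407]
eef_rot: [0.085, 0.996, 0.0, -0.0]
contact_force: [-2.2, 1.2, 0.8]
gripper_width: 0.15
```

```bash
python3 m.py
```

```text
27.75 F [-1.26  0.42  0.64] sd [0.78 0.43 0.44] M [ 0.008  0.156 -0.006] P [0.512  0.1301 0.2407] 0.152
```

Emit:
send_rows([
  [[0.3,-0.05,0],[0,0,0]],
  [[0,0,0],[0,0,0]],
  [[0,0,0],[0,0,0]],
])

```text
t: 28.18
tcp_pos: [0.5156, 0.1295, 0.2409]
eef_rot: [0.085, 0.996, 0.0, 0.0]
contact_force: [0.6, -0.0, 0.6]
gripper_width: 0.152
```

```bash
python3 m.py
```

```text
28.52 F [ 1.   -0.11  0.42] sd [0.67 0.2  0.74] M [-0.022 -0.201 -0.012] P [0.5154 0.1295 0.241 ] 0.156
```

Emit:
send_rows([
  [[0.3,-0.05,0],[0,0,0]],
  [[0,0,0],[0,0,0]],
  [[0,0,0],[0,0,0]],
])

```text
t: 28.95
tcp_pos: [0.518, 0.129, 0.2407]
eef_rot: [0.085, 0.996, 0.0, -0.0]
contact_force: [-1.0, -0.2, 1.1]
gripper_width: 0.15
```

```bash
python3 m.py
```

```text
29.3 F [-0.83 -0.23  0.71] sd [0.54 0.41 0.23] M [-0.004  0.127 -0.018] P [0.518  0.1291 0.2408] 0.155
```

Emit:
send_rows([
  [[0.3,-0.05,0],[0,0,0]],
  [[0,0,0],[0,0,0]],
  [[0,0,0],[0,0,0]],
])

```text
t: 29.72
tcp_pos: [0.5215, 0.1285, 0.2409]
eef_rot: [0.085, 0.996, 0.0, 0.0]
contact_force: [0.4, -0.5, 0.1]
gripper_width: 0.152
```

```bash
python3 m.py
```

```text
30.07 F [ 0.78 -0.29  0.01] sd [0.39 0.35 0.44] M [-0.005 -0.184 -0.005] P [0.5214 0.1285 0.241 ] 0.151
```

Emit:
send_rows([
  [[0.3,-0.05,0],[0,0,0]],
  [[0,0,0],[0,0,0]],
  [[0,0,0],[0,0,0]],
])

```text
t: 30.5
tcp_pos: [0.524, 0.1281, 0.2407]
eef_rot: [0.085, 0.996, 0.0, -0.0]
contact_force: [-0.9, 0.2, 0.7]
gripper_width: 0.155
```

```bash
python3 m.py
```

```text
30.85 F [-1.24 -0.05  0.68] sd [0.39 0.5  0.43] M [0.001 0.156 0.002] P [0.524  0.128  0.2407] 0.15
```

Emit:
send_rows([
  [[0.3,-0.05,0],[0,0,0]],
  [[0,0,0],[0,0,0]],
  [[0,0,0],[0,0,0]],
])

```text
t: 31.28
tcp_pos: [0.5274, 0.1275, 0.2408]
eef_rot: [0.085, 0.996, 0.0, 0.0]
contact_force: [1.3, 0.7, -0.7]
gripper_width: 0.156
```

```bash
python3 m.py
```

```text
31.62 F [ 1.34 -0.01 -1.73] sd [0.28 0.52 0.51] M [ 0.01  -0.215  0.009] P [0.5274 0.1275 0.2408] 0.152
```

Emit:
send_rows([
  [[0.3,-0.05,0],[0,0,0]],
  [[0,0,0],[0,0,0]],
  [[0,0,0],[0,0,0]],
])

```text
t: 32.05
tcp_pos: [0.5299, 0.1271, 0.2407]
eef_rot: [0.085, 0.996, -0.0, -0.0]
contact_force: [-0.3, 0.3, 0.0]
gripper_width: 0.155
```

```bash
python3 m.py
```

```text
32.4 F [-1.28  0.17 -0.34] sd [0.67 0.29 0.47] M [0.028 0.292 0.021] P [0.5299 0.1271 0.2407] 0.154
```

Fz shows the cover now pushing down (about 1 N). One more millimetre, then check the trend and whether the cover has moved.

Emit:
send_rows([
  [[0.1,-0.017,0],[0,0,0]],
  [[0,0,0],[0,0,0]],
  [[0,0,0],[0,0,0]],
  [[0,0,0],[0,0,0]],
])

```text
t: 32.95
tcp_pos: [0.531, 0.1269, 0.2407]
eef_rot: [0.085, 0.996, 0.0, -0.0]
contact_force: [-2.4, 0.9, -0.0]
gripper_width: 0.151
```

```bash
python3 m.py; python3 m.py; python3 - <<'E'
from h import *
f=viewer.grab_frame('side');save(f,'side7.png')
a=cv2.imread('pics/s4.png')[185:275,290:410];b=cv2.imread('pics/side7.png')[185:275,290:410]
print(cv2.absdiff(a,b)[:,60:].max(2).mean())
k=dict(interpolation=cv2.INTER_CUBIC)
cv2.imwrite('pics/m7.png',np.hstack([cv2.resize(a,(400,300),**k),cv2.resize(b,(400,300),**k)]))
E
```

```text
33.3 F [-2.04  0.45 -1.17] sd [0.46 0.41 0.62] M [0.078 0.501 0.009] P [0.531  0.1269 0.2407] 0.154
33.7 F [-2.45  0.13 -2.05] sd [0.37 0.43 0.2 ] M [0.099 0.552 0.002] P [0.531  0.1269 0.2407] 0.153
3.3692592592592594
```

View pics/m7.png

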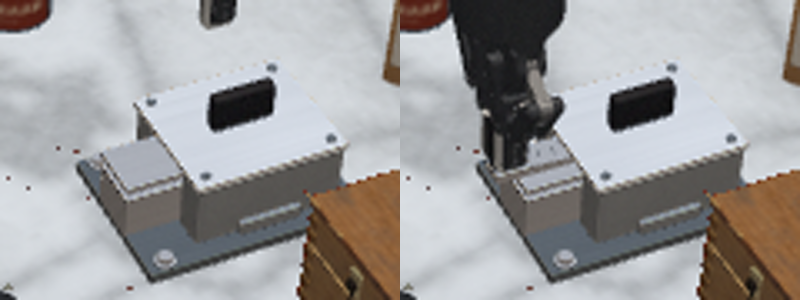

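Cover is visually unmoved and the blade is in on the centre line, but the force is still creeping. Watching it settle.

```bash
python3 m.py; python3 m.py
```

```text
34.15 F [-2.83  0.11 -1.86] sd [0.58 0.42 0.44] M [0.11  0.651 0.003] P [0.531  0.1269 0.2407] 0.153
34.55 F [-3.21  0.33 -1.87] sd [0.44 0.56 0.37] M [0.143 0.723 0.001] P [0.531  0.1269 0.2408] 0.153
```

Emit:
send_rows([
  [[-0.05,0.01,0],[0,0,0]],
  [[0,0,0],[0,0,0]],
  [[0,0,0],[0,0,0]],
  [[0,0,0],[0,0,0]],
])

```text
t: 35.1
tcp_pos: [0.5309, 0.1269, 0.2409]
eef_rot: [0.085, 0.996, 0.0, 0.0]
contact_force: [-0.6, 0.5, -3.3]
gripper_width: 0.157
```

```bash
python3 m.py; python3 m.py; python3 m.py
```

```text
35.45 F [-0.64 -0.46 -3.17] sd [0.31 0.71 0.38] M [-0.045  0.278 -0.04 ] P [0.5308 0.1269 0.2409] 0.151
35.85 F [-0.04 -0.55 -3.07] sd [0.39 0.37 0.34] M [-0.106  0.127 -0.044] P [0.5308 0.1269 0.2409] 0.151
36.25 F [ 0.52 -0.9  -2.97] sd [0.37 0.29 0.37] M [-0.166 -0.035 -0.039] P [0.5308 0.127  0.2409] 0.152
```

Net force says the cover takes about 3 N, which is close to prying. Ease off by lowering slightly and backing out 0.5 mm.

Emit:
send_rows([
  [[-0.05,0.01,-0.015],[0,0,0]],
  [[0,0,0],[0,0,0]],
  [[0,0,0],[0,0,0]],
  [[0,0,0],[0,0,0]],
])

```text
t: 36.8
tcp_pos: [0.5304, 0.1271, 0.2408]
eef_rot: [0.085, 0.996, 0.0, 0.0]
contact_force: [2.6, -0.6, -2.4]
gripper_width: 0.152
```

```bash
python3 m.py; python3 m.py; python3 m.py
```

```text
37.15 F [ 2.66 -0.7  -2.92] sd [0.2  0.46 0.62] M [-0.087 -0.497 -0.014] P [0.5303 0.1271 0.2408] 0.155Traceback (most recent call last):
  File "m.py", line 4, in <module>
    s=telemetry.observe();F.append(s['contact_force']);M.append(s['moment']);P.append(s['tcp_pos']);viewer.grab_frame('side')
                                                                                                    ~~~~~~~~~~~~~~~~~^^^^^^^^
ValueError: 200 camera calls are used up
Traceback (most recent call last):
  File "m.py", line 4, in <module>
    s=telemetry.observe();F.append(s['contact_force']);M.append(s['moment']);P.append(s['tcp_pos']);viewer.grab_frame('side')
                                                                                                    ~~~~~~~~~~~~~~~~~^^^^^^^^
ValueError: 200 camera calls are used up
```

Camera calls are used up (the networks counted too), so I go on with force readings from the moves. Lower another 0.15 mm to lighten the cover contact.

Emit:
send_rows([
  [[0,0,-0.015],[0,0,0]],
  [[0,0,0],[0,0,0]],
  [[0,0,0],[0,0,0]],
  [[0,0,0],[0,0,0]],
])

```text
t: 37.7
tcp_pos: [0.5301, 0.1271, 0.2406]
eef_rot: [0.085, 0.996, 0.0, 0.0]
contact_force: [2.4, -0.2, -0.1]
gripper_width: 0.151
```

Emit:
send_rows([
  [[0,0,0],[0,0,0]],
])

```text
t: 37.83
tcp_pos: [0.5301, 0.1271, 0.2406]
eef_rot: [0.085, 0.996, 0.0, 0.0]
contact_force: [1.5, 0.8, -0.2]
gripper_width: 0.151
```

Emit:
send_rows([
  [[0,0,0],[0,0,0]],
])

```text
t: 37.95
tcp_pos: [0.5301, 0.1271, 0.2406]
eef_rot: [0.085, 0.996, 0.0, 0.0]
contact_force: [2.1, 0.6, -0.5]
gripper_width: 0.152
```

Emit:
send_rows([
  [[0,0,0],[0,0,0]],
])

```text
t: 38.08
tcp_pos: [0.5301, 0.1271, 0.2406]
eef_rot: [0.085, 0.996, 0.0, 0.0]
contact_force: [2.3, 0.8, 0.1]
gripper_width: 0.153
```

Emit:
send_rows([
  [[0,0,0],[0,0,0]],
])

```text
t: 38.2
tcp_pos: [0.5301, 0.1271, 0.2406]
eef_rot: [0.085, 0.996, 0.0, 0.0]
contact_force: [0.5, 1.7, 0.3]
gripper_width: 0.151
```

```bash
python3 -c "
from h import *
for i in range(3):
    s=telemetry.observe();print(s['t'],s['contact_force'].round(2),s['moment'].round(3),s['tcp_pos'].round(5))"
```

```text
38.2 [0.46 1.74 0.35] [ 0.113 -0.295  0.061] [0.53008 0.12715 0.24062]
38.2 [0.46 1.74 0.35] [ 0.113 -0.295  0.061] [0.53008 0.12715 0.24062]
38.2 [0.46 1.74 0.35] [ 0.113 -0.295  0.061] [0.53008 0.12715 0.24062]
```

Emit:
send_rows([
  [[0,0,0.006],[0,0,0]],
  [[0,0,0],[0,0,0]],
  [[0,0,0],[0,0,0]],
  [[0,0,0],[0,0,0]],
  [[0,0,0],[0,0,0]],
  [[0,0,0],[0,0,0]],
  [[0,0,0],[0,0,0]],
  [[0,0,0],[0,0,0]],
])

```text
t: 39.2
tcp_pos: [0.5301, 0.1271, 0.2406]
eef_rot: [0.085, 0.996, 0.0, -0.0]
contact_force: [0.2, 1.1, 0.9]
gripper_width: 0.152
```

Emit:
send_rows([
  [[0,0,0],[0,0,0]],
])

```text
t: 39.33
tcp_pos: [0.5301, 0.1271, 0.2406]
eef_rot: [0.085, 0.996, 0.0, -0.0]
contact_force: [0.2, 1.5, 1.5]
gripper_width: 0.154
```

Emit:
send_rows([
  [[0,0,0],[0,0,0]],
])

```text
t: 39.45
tcp_pos: [0.53, 0.1271, 0.2405]
eef_rot: [0.085, 0.996, 0.0, -0.0]
contact_force: [-0.1, 1.9, 0.1]
gripper_width: 0.156
```

Emit:
send_rows([
  [[0,0,0],[0,0,0]],
])

```text
t: 39.58
tcp_pos: [0.5301, 0.1271, 0.2406]
eef_rot: [0.085, 0.996, 0.0, -0.0]
contact_force: [-0.6, 0.8, -0.3]
gripper_width: 0.153
```

Emit:
send_rows([
  [[0,0,0],[0,0,0]],
  [[0,0,0],[0,0,0]],
  [[0,0,0],[0,0,0]],
  [[0,0,0],[0,0,0]],
  [[0,0,0],[0,0,0]],
  [[0,0,0],[0,0,0]],
])

```text
t: 40.33
tcp_pos: [0.5301, 0.1271, 0.2406]
eef_rot: [0.085, 0.996, 0.0, -0.0]
contact_force: [0.4, 1.2, 1.2]
gripper_width: 0.153
```

Emit:
send_rows([
  [[0,0,0],[0,0,0]],
])

```text
t: 40.45
tcp_pos: [0.5301, 0.1271, 0.2406]
eef_rot: [0.085, 0.996, 0.0, -0.0]
contact_force: [0.8, 0.2, 0.8]
gripper_width: 0.155
```

Emit:
send_rows([
  [[0,0,0],[0,0,0]],
])

```text
t: 40.58
tcp_pos: [0.5301, 0.1271, 0.2406]
eef_rot: [0.085, 0.996, 0.0, -0.0]
contact_force: [-0.4, 0.7, 1.2]
gripper_width: 0.152
```

Emit:
send_rows([
  [[0,0,0],[0,0,0]],
])

```text
t: 40.7
tcp_pos: [0.5301, 0.1271, 0.2406]
eef_rot: [0.085, 0.996, 0.0, -0.0]
contact_force: [0.3, 1.2, 0.4]
gripper_width: 0.156
```

Emit:
send_rows([
  [[0,0,0.01],[0,0,0]],
  [[0,0,0],[0,0,0]],
  [[0,0,0],[0,0,0]],
  [[0,0,0],[0,0,0]],
  [[0,0,0],[0,0,0]],
  [[0,0,0],[0,0,0]],
])

```text
t: 41.45
tcp_pos: [0.5301, 0.1271, 0.2407]
eef_rot: [0.085, 0.996, 0.0, -0.0]
contact_force: [0.3, 1.1, 0.9]
gripper_width: 0.154
```

Emit:
send_rows([
  [[0,0,0],[0,0,0]],
])

```text
t: 41.58
tcp_pos: [0.5301, 0.1271, 0.2406]
eef_rot: [0.085, 0.996, 0.0, -0.0]
contact_force: [0.0, 1.7, -0.2]
gripper_width: 0.154
```

Emit:
send_rows([
  [[0,0,0],[0,0,0]],
])

```text
t: 41.7
tcp_pos: [0.5301, 0.1271, 0.2407]
eef_rot: [0.085, 0.996, 0.0, -0.0]
contact_force: [0.6, 1.4, 0.6]
gripper_width: 0.156
```

Emit:
send_rows([
  [[0,0,0],[0,0,0]],
  [[0,0,0],[0,0,0]],
  [[0,0,0],[0,0,0]],
  [[0,0,0],[0,0,0]],
  [[0,0,0],[0,0,0]],
  [[0,0,0],[0,0,0]],
])

```text
t: 42.45
tcp_pos: [0.5301, 0.1271, 0.2407]
eef_rot: [0.085, 0.996, 0.0, -0.0]
contact_force: [-0.1, 1.1, 0.4]
gripper_width: 0.149
```

Emit:
send_rows([
  [[0,0,0],[0,0,0]],
])

```text
t: 42.58
tcp_pos: [0.5301, 0.1271, 0.2406]
eef_rot: [0.085, 0.996, 0.0, -0.0]
contact_force: [-0.4, 1.8, 0.1]
gripper_width: 0.152
```

Emit:
send_rows([
  [[0,0,0],[0,0,0]],
])

```text
t: 42.7
tcp_pos: [0.5301, 0.1271, 0.2407]
eef_rot: [0.085, 0.996, 0.0, -0.0]
contact_force: [-0.1, 0.8, -0.6]
gripper_width: 0.154
```

Emit:
send_rows([
  [[0,0,0.006],[0,0,0]],
  [[0,0,0],[0,0,0]],
  [[0,0,0],[0,0,0]],
  [[0,0,0],[0,0,0]],
  [[0,0,0],[0,0,0]],
  [[0,0,0],[0,0,0]],
])

```text
t: 43.45
tcp_pos: [0.5301, 0.1271, 0.2407]
eef_rot: [0.085, 0.996, 0.0, -0.0]
contact_force: [0.3, 1.5, -1.8]
gripper_width: 0.153
```

Emit:
send_rows([
  [[0,0,0],[0,0,0]],
])

```text
t: 43.58
tcp_pos: [0.5301, 0.1271, 0.2407]
eef_rot: [0.085, 0.996, 0.0, -0.0]
contact_force: [0.1, 1.4, -1.4]
gripper_width: 0.153
```

Emit:
send_rows([
  [[0,0,0],[0,0,0]],
])

```text
t: 43.7
tcp_pos: [0.5301, 0.1271, 0.2407]
eef_rot: [0.085, 0.996, 0.0, -0.0]
contact_force: [-0.7, 0.9, -1.7]
gripper_width: 0.153
```

Emit:
send_rows([
  [[0,0,0],[0,0,0]],
  [[0,0,0],[0,0,0]],
  [[0,0,0],[0,0,0]],
  [[0,0,0],[0,0,0]],
  [[0,0,0],[0,0,0]],
  [[0,0,0],[0,0,0]],
])

```text
t: 44.45
tcp_pos: [0.5301, 0.1271, 0.2407]
eef_rot: [0.085, 0.996, 0.0, -0.0]
contact_force: [-0.1, 0.6, -1.6]
gripper_width: 0.15
```

Emit:
send_rows([
  [[0,0,0],[0,0,0]],
])

```text
t: 44.58
tcp_pos: [0.5301, 0.1271, 0.2407]
eef_rot: [0.085, 0.996, 0.0, -0.0]
contact_force: [-0.4, 0.6, -1.1]
gripper_width: 0.151
```

Emit:
send_rows([
  [[0,0,0],[0,0,0]],
])

```text
t: 44.7
tcp_pos: [0.5301, 0.1271, 0.2407]
eef_rot: [0.085, 0.996, 0.0, 0.0]
contact_force: [0.5, 0.2, -1.8]
gripper_width: 0.158
```

Emit:
send_rows([
  [[0,0,0],[0,0,0]],
])

```text
t: 44.82
tcp_pos: [0.5301, 0.1271, 0.2407]
eef_rot: [0.085, 0.996, 0.0, -0.0]
contact_force: [0.2, 1.2, -1.6]
gripper_width: 0.148
```

Fz has held at about −1.6 N for 1.4 s. That puts roughly 2 N on the anvil and 2.2 N on the cover, below the ~3 N that could lift the edge. Handing in.

```bash
python3 -c "
from h import *
close_job();s=telemetry.observe();print(s['t'],s['contact_force'].round(2),s['tcp_pos'].round(4),round(s['gripper_width'],3))"
```

```text
the job is handed in; nothing more can be done
the job is handed in; nothing more can be done
```

I put the cover on the rim and let go. I then took the steel gauge (not the brown look-alike) by its grip block and slid the blade in along the anvil until it dragged. I handed the job in at about 45 s with the gauge still gripped, and no verdict came back.

**Last checks**
- **Cover:** it looked flush and level right after release, and unmoved in the side picture at 33.7 s. It was not seen after that, because I had used up all 200 camera calls.
- **Gauge position:** I estimate the tip is about 55 mm under the cover edge and close to the centre line. This comes from the arm's pose and the fitted housing pose; the gripper hid the tip from view.
- **Contact forces:** the vertical force held at about −1.6 N for the last 1.4 s. I read that as roughly 2 N on the anvil and 2 N on the cover. The wrist measures only the net force, so the split relies on the anvil's spring rate.

**What went less smoothly**
- **Too deep at first:** the cover force reached roughly 3 N, about where its front edge could begin to lift. I backed out about 1 mm and lowered the gauge.
- **Contact lost once:** I then lost contact with the cover and raised the gauge in steps of about 0.1 mm or less until it dragged again.
- **Side force:** a steady sideways reading of about 1 N remained at the end.

The arm made no contact with the tape roll or grease tin as far as I can tell, but I did not measure their positions again.

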